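# Start the self-timer and hold the mirror on the target

### The job

Start the kit camera's self-timer by pulling the knob at its back fully out once and then pushing it fully home. Then take the swivelling mirror by its fin and turn it until the camera sees the middle of the target board in it (the reflected light stripe on the board points at the middle of the target), and finish with the gripper still holding the mirror steady at that angle, as it springs back when let go. Leave the wheel rim, the beam and the gear that lie on the optics board where they are.

Things in the scene. Friction and masses are not known exactly. Their poses are not given: they have to be found in the camera images.
- knob (a joint): how far the self-timer's pull knob is pulled out: 0 m fully home (start), 0.036 m fully out, at its stop. A spring detent clicks at each end: it resists with about 3.5 N at the start of either stroke and, past half-way, drives the knob on to the far end
- knob_grip (a point): centre of the knob's head, a dark upright block 24 mm (x, across) by 16 mm (y) by 36 mm high, 55 mm above the table, on an 8 mm rod at the white camera box's back (away from the mirror). This point's y axis is the pull direction. At home 24 mm lie between box and head; the box is 60 mm wide, its top 88 mm above the table; the board below is 8 mm thick
- mirror: swivelling mirror, 66 mm wide, 56 mm high, dark frame. Origin: centre of its face, 55 mm above the table, on the fixed vertical swivel axis; x axis out of the face; z up. From the stop where it starts it turns up to 1.2 rad counter-clockwise seen from above; a spring (0.03 N m at the start, 0.08 at 1 rad) swings it back when let go. The reflected line turns twice as far
- fin_grip (a point): grip point of the mirror's fin, 114 mm above the table, on the swivel axis (stays put when the mirror turns). The fin is an upright grey plate over the mirror, the highest part there: 12 mm thick along this point's x axis, 46 mm long along y, from 91 to 131 mm above the table; the mirror's frame below ends at 84 mm. Axes as the mirror's
- light_end (a point): where the camera looks by way of the mirror: end of the reflected line of sight, 170 mm from the swivel axis, 55 mm above the table. A thin pale light stripe on the dark board shows this line: from the camera box to the mirror, then outwards to below this point. It swings about the swivel axis by twice the mirror's angle
- target_mid (a point): middle of the front face of the target: a white upright board 44 mm wide, 6 mm thick, 70 mm high with a round bull's-eye, fixed on the optics board 170 mm from the swivel axis, on the robot's side of the mirror and facing it; this point is 55 mm above the table. The mirror must turn 0.25 to 0.98 rad to show it to the camera
- rim_mid (a point): black wheel rim lying flat on the optics board, 42 mm across, 16 mm high; a bystander, to be left where it is; this point is at its centre
- beam_mid (a point): orange kit beam lying on the optics board beside the camera box, 8 x 72 x 8 mm; a bystander, to be left where it is; this point is at its centre
- gear_mid (a point): grey gear wheel lying flat on the optics board between camera box and mirror, beside the light stripe, about 44 mm across, 10 mm high; a bystander, to be left where it is; this point is at its centre

How it is judged:
By the outcome, as a careful person would: the job done as asked, in the order asked, and still so for the second after the job is handed in, while the arm keeps its last pose, push and grip.
It also fails if it takes over 42 s, if anything falls off the work surface, if the arm or the gripper's body presses on something with over 40 N, if the wrist force passes 120 N, or if a joint passes its speed limit or range.

### The arm

A 6-joint arm with a two-finger parallel gripper is mounted at the origin on the work surface. World frame = base frame: x ahead of the robot, y to its left, z up, the work surface at z = 0. Lengths are in mm, angles in rad, forces in N, time in s.
With the tool pointing down it reaches from about 275 to 850 mm from the base axis. Payload 19 kg.
Tool frame: the origin (TCP) lies midway between the tips of the shut fingers; the grasp point (between the pads) lies 19 mm behind it; z points along the fingers, y is the direction in which the jaws open and shut (so a half turn about z gives the same grasp; the last joint's range is limited). The gripper opens to 85 mm and grips with 20 to 120 N. Pads are 22 mm wide; open, the fingers measure 114 mm over their backs; the gripper's body (76 mm by 85 mm) begins 54 mm behind the grasp point. The pads swing forward as they close: fully open they stand 13 mm farther back than shut.
Start: joints at [-0.134, 0.15, 1.437, -0, 1.554, -0.134], TCP at [574.97, -0.016, 231.267] pointing down, gripper open.
Joint ranges: [-2.8, 2.8], [-0.68, 2.1], [0.12, 2.68], [-1.39, 4.53], [0.16, 2.79], [-2.81, 2.81]. Speed limits (rad/s): [1.89, 1.89, 2.22, 3.01, 3.01, 3.01].

### API

Orientations are given as a rotation vector (axis times angle).
In Python, from cell import status, get_image, hand_in, find_in, cut_out gives the robot as it stands. The module is installed in compiled form; this text tells all that it offers.
- The arm moves only by the tool send_rows, never from a script. Its argument "deltas" is text: rows parted by semicolons, each of 5 numbers parted by spaces: the finger opening in cm, from 0 to 8.54, then the shift along the tool's x, y, z in cm, then the turn about the tool's z in units of 6 degrees (1.0 is 6 degrees). In form: claw tx ty tz turn; .... A call has 1 to 8 rows; each row is the pose to reach, as a shift and turn from the pose measured when the call began, along the tool's axes at that moment; what a row does not reach only later rows make up. A row lasts 1/10 s, in which the tool goes at most 50 mm and 8.59 degrees, less where a joint would pass 70% of its speed; a pose out of reach is approached as far as the arm can. A call with a gripper value outside its range is refused whole. The fingers move at their own pace and stop on an object; the grip force is fixed at half the most. Time passes only in rows, so rows that repeat a pose let the fingers close. It gives the time, the measured TCP pose, the force and the opening at its end, in the units of the state.
- status.get_obs(): the state, without advancing time (a new reading comes with each control period).
- get_image(name): name is "scene" or "side" or "wrist"; returns a dict with "img" (480x640x3 uint8, red, green, blue), "fov_y" (degrees; the focal length in pixels is half the picture's height over the tangent of half this angle, whatever the lens; pixels are square), "cx", "cy" (the principal point, pixels), "T" (4x4, takes a point from camera to world coordinates); the wrist camera has in their place "tool_from_camera" (4x4, takes a point from camera to tool coordinates, whose origin is the TCP and whose axes are the flange's). Camera axes: x right, y down, z forward; pixel columns grow to the right and rows downward; lengths in mm; the calibration is good to about 2 mm. The wrist camera is an equidistant fisheye: a pixel r from the principal point sees the ray r / f radians off the axis. A picture is of the moment at which its call begins: read the wrist's pose just before it. There is no depth.
- hand_in(): hands the job in, once; it reports no verdict.
Trained networks look in a picture, given as the dict that the camera call returned (one of the last four; its "shot" number tells which), for a name from the list of things; names that differ only in an ending like _2 or _b are one class to them, and where a whole thing is asked for, a point or a joint stands for the part that bears it (a point fixed in the world has none). Each returns a list of dicts, best first, with "score" (0 to 1); they miss things now and then, are a little off and sometimes report something else, mostly with a low value. They report only what shows in the picture. A call takes as long as a camera call.
- find_in(target, picture): "at" ([x, y, z] in mm, in world coordinates, good to about 4 mm: the middle of the surface that is visible of it).
- cut_out(target, picture): "pixels" (480x640 bool, what is visible of it).
The state is a dict: "time_s": time; "qpos": joint angles; "joint_velocities": joint speeds; "tau": joint torques, N m; "tcp_pos": TCP position; "tool_rot": TCP orientation; "contact_force": force on the tool from outside, world axes, zero at the start; "moment": the same for the moment, N m; "grip_width": finger opening in mm.
Only numpy, scipy, OpenCV 4.12 (cv2) and the standard library are available. Lean on these libraries where they do the work, as an engineer would, in place of code of your own. Each camera call takes 0.05 s, during which the arm holds its last target. There are 200 camera calls.

## Working session

There is one attempt and no reset: what is moved stays moved. The work goes in short steps, Python scripts to look and compute and a tool call to move; the robot and the scene stay as the last step left them, time stands still between calls to the robot, and variables do not carry over. Pictures are saved under pics/ and viewed, about 8 in all and at most 12, crops included, and the job is handed in when it is done.

Besides the shell and the picture viewer there is one more tool, called after "Request:" as name(argument=value, ...), one argument or row to a line, values as JSON. send_rows: Moves the arm, as the interface text tells. Its arguments: {"type":"object","properties":{"deltas":{"type":"string"}},"required":["deltas"]}

```bash
mkdir -p pics
cat > h.py <<'E'
import numpy as np, cv2
from cell import status, get_image, hand_in, find_in, cut_out
def save(p,n): cv2.imwrite('pics/'+n+'.png', p['img'][:,:,::-1])
def K(p): 
    f=p['img'].shape[0]/2/np.tan(np.radians(p['fov_y'])/2); return f,p['cx'],p['cy']
def proj(p,X):
    f,cx,cy=K(p); T=p['T']; c=T[:3,:3].T@(np.array(X,float)-T[:3,3]); return np.array([cx+f*c[0]/c[2],cy+f*c[1]/c[2]])
def onz(p,uv,z):
    f,cx,cy=K(p); T=p['T']; d=T[:3,:3]@np.array([(uv[0]-cx)/f,(uv[1]-cy)/f,1]); o=T[:3,3]; return o+d*(z-o[2])/d[2]
E
python3 - <<'E'
from h import *
o=status.get_obs(); print({k:np.round(v,3) for k,v in o.items()})
for n in ['scene','side']:
    p=get_image(n); save(p,n+'0'); print(n,p['fov_y'],p['T'].round(2).tolist())
    for t in ['knob_grip','mirror','fin_grip','light_end','target_mid','rim_mid','beam_mid','gear_mid']:
        r=find_in(t,p); print(t,[(np.round(q['at'],1).tolist(),round(q['score'],2)) for q in r[:2]])
E
```

```text
{'time_s': np.float64(0.0), 'qpos': array([-0.134,  0.151,  1.438,  0.   ,  1.554, -0.134]), 'joint_velocities': array([ 0.002, -0.002,  0.   , -0.001,  0.001, -0.002]), 'tau': array([ 0.0000e+00, -7.1306e+01, -5.7086e+01, -0.0000e+00,  9.0000e-03,
        0.0000e+00]), 'tcp_pos': array([5.74756e+02, 1.80000e-02, 2.30669e+02]), 'tool_rot': array([-2.221e+00, -2.221e+00,  1.000e-03]), 'contact_force': array([-0.388,  0.39 ,  0.748]), 'moment': array([ 0.01 ,  0.041, -0.027]), 'grip_width': np.float64(85.435)}
scene 50.26291362024786 [[-0.27, 0.6, -0.76, 984.09], [0.96, 0.17, -0.21, 83.33], [0.0, -0.79, -0.62, 513.12], [0.0, 0.0, 0.0, 1.0]]
knob_grip [([546.7, 91.2, 61.4], 0.82)]
mirror [([580.0, -108.7, 90.1], 0.61)]
fin_grip [([584.5, -109.7, 85.8], 0.82)]
light_end [([527.9, -42.2, 7.2], 0.47)]
target_mid [([405.0, -176.9, 46.2], 0.59)]
rim_mid [([571.9, -221.7, 24.5], 0.58)]
beam_mid [([419.7, 61.6, 17.8], 0.73)]
gear_mid [([604.5, -50.8, 18.1], 0.92)]
side 42.78769694498989 [[0.92, -0.28, 0.28, 207.01], [-0.39, -0.66, 0.64, -697.51], [0.0, -0.7, -0.71, 812.39], [0.0, 0.0, 0.0, 1.0]]
knob_grip [([531.0, 85.8, 68.2], 0.71)]
mirror [([563.8, -119.7, 84.3], 0.78)]
fin_grip [([560.7, -122.3, 83.8], 0.55)]
light_end [([518.4, -28.9, 5.6], 0.44)]
target_mid [([398.1, -184.5, 26.8], 0.73)]
rim_mid [([563.2, -226.5, 21.2], 0.82)]
beam_mid [([411.4, 53.4, 11.4], 0.64)]
gear_mid []
```

View pics/scene0.png

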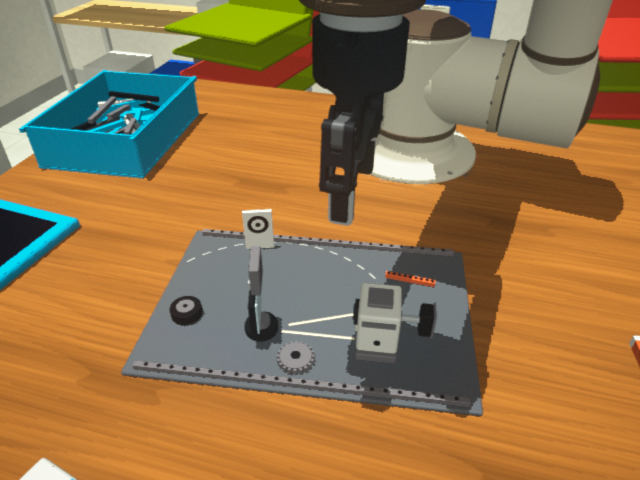

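View pics/side0.png

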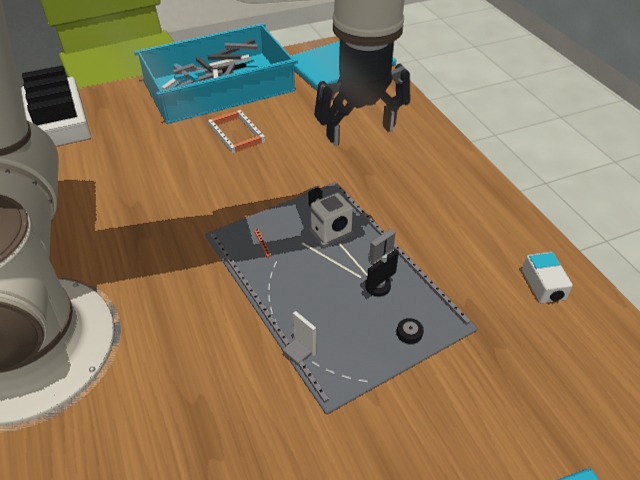

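The scene picture shows the box at (380,320) with the knob to its right (427,319), the mirror and fin at (258,290), the target at (258,228) and two stripes meeting at the mirror. The side picture shows the fin at (382,247) and the target at (304,332). Next I'll zoom in on both for exact pixels.

Run:
```python
from h import *
a=get_image('scene');b=get_image('side')
ca=a['img'][200:400,230:450]; cb=b['img'][180:360,250:420]
A=cv2.resize(ca,(440,400),interpolation=cv2.INTER_CUBIC)
cv2.imwrite('pics/z.png',np.hstack([cv2.resize(ca,None,fx=2.0,fy=2.6,interpolation=2)[:520],cv2.resize(cb,(340,520),interpolation=2)])[:,:,::-1])
for p,c in((a,[(203,230),(462,252),(482,412),(123,374)]),(b,[(207,235),(339,184),(476,326),(327,413)])):
    print([onz(p,u,8)[:2].round(1).tolist() for u in c])
P=lambda p,l,z:[onz(p,u,z)[:2].round(1).tolist() for u in l]
print('scene stripes',P(a,[(352,315),(289,325),(353,338),(283,332)],8))
print('side stripes',P(b,[(303,243),(367,278),(340,243)],8))
for n,p in(('a',a),('b',b)):
    for t in['knob_grip','mirror','fin_grip','target_mid','light_end']:
        r=cut_out(t,p)
        if r:
            m=r[0]['pixels'];y,x=np.nonzero(m);print(n,t,round(r[0]['score'],2),x.min(),x.max(),y.min(),y.max(),x.mean().round(1),y.mean().round(1))
```

```text
[[389.4, -285.1], [330.1, 128.1], [613.7, 168.0], [678.5, -248.8]]
[[330.8, 121.8], [616.0, 159.1], [674.5, -250.0], [390.7, -297.1]]
scene stripes [[508.4, -6.4], [549.0, -82.5], [547.6, 4.0], [562.7, -86.1]]
side stripes [[486.7, 33.2], [557.2, -88.7], [549.1, 6.8]]
a knob_grip 0.92 401 435 303 337 423.8 319.4
a mirror 0.82 248 270 246 337 255.6 293.6
a fin_grip 0.69 247 269 245 337 255.6 293.1
b knob_grip 0.57 307 322 186 205 313.9 195.0
b mirror 0.59 366 398 231 291 381.5 261.1
b fin_grip 0.91 367 397 230 290 381.9 260.0
b target_mid 0.56 283 315 313 363 301.3 340.1
```

View pics/z.png

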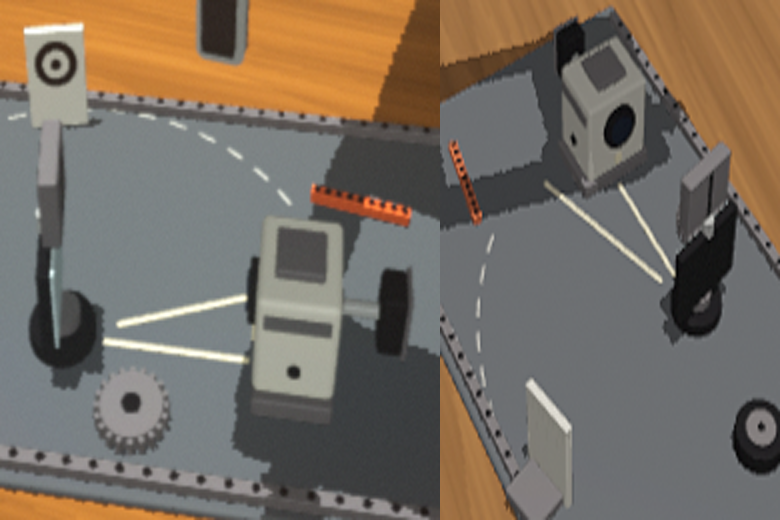

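Request:
send_rows(
  deltas="8.5 4.4 -1.9 0 -0.7; 8.5 8.8 -3.8 1 -1.36; 8.5 8.8 -3.8 2 -1.36; 8.5 8.8 -3.8 2 -1.36; 8.5 8.8 -3.8 2 -1.36; 8.5 8.8 -3.8 2 -1.36",
)

```text
time_s: 2.1
tcp_pos: [537.5, 87.1, 211.7]
tool_rot: [2.059, 2.372, 0.0]
contact_force: [1.0, -0.7, 0.4]
grip_width: 84.7
```

```bash
cat >> h.py <<'E'
from scipy.spatial.transform import Rotation as R
def wpose(o): 
    T=np.eye(4);T[:3,:3]=R.from_rotvec(o['tool_rot']).as_matrix();T[:3,3]=o['tcp_pos'];return T
def wrist():
    o=status.get_obs();p=get_image('wrist');p['Tw']=wpose(o)@p['tool_from_camera'];return p
def won(p,uv,z):
    f=240/np.tan(np.radians(p['fov_y'])/2)
    d=np.array([uv[0]-p['cx'],uv[1]-p['cy']]);r=np.hypot(*d);a=r/f
    v=np.r_[np.sin(a)*d/max(r,1e-9),np.cos(a)];v=p['Tw'][:3,:3]@v;o=p['Tw'][:3,3];return o+v*(z-o[2])/v[2]
def wproj(p,X):
    f=240/np.tan(np.radians(p['fov_y'])/2);T=p['Tw'];c=T[:3,:3].T@(np.array(X,float)-T[:3,3])
    a=np.arctan2(np.hypot(c[0],c[1]),c[2]);return np.array([p['cx'],p['cy']])+f*a*c[:2]/np.hypot(c[0],c[1])
E
python3 - <<'E'
from h import *
p=wrist();save(p,'w1');print(p['Tw'].round(2).tolist(),p['fov_y'],status.get_obs()['tcp_pos'])
for t in ['knob_grip','fin_grip','target_mid','light_end']:
    r=find_in(t,p); print(t,[(np.round(q['at'],1).tolist(),round(q['score'],2)) for q in r[:2]])
    print(wproj(p,{'knob_grip':(537,88,73),'fin_grip':(565,-106,131),'target_mid':(400,-180,90),'light_end':(480,41,8)}[t]))
E
```

```text
[[0.99, 0.13, 0.05, 525.52], [0.14, -0.94, -0.32, 170.51], [0.0, 0.33, -0.95, 355.04], [0.0, 0.0, 0.0, 1.0]] 65.70646984690485 [537.49988859  87.11084272 211.66044209]
knob_grip [([531.7, 95.5, 69.7], 0.59)]
[315.91139348 227.48474963]
fin_grip [([563.1, -112.0, 54.2], 0.6)]
[316.53075255 453.28717468]
target_mid []
[163.95708041 441.64778474]
light_end [([505.0, -6.6, 8.3], 0.56)]
[252.89276155 246.20172475]
```

View pics/w1.png

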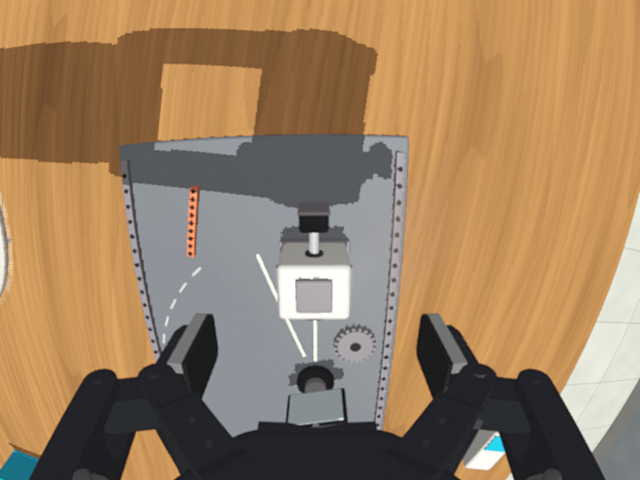

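The wrist view shows the knob head's top face at about (300–330, 211–232), centre (314.5,221.5), the box at (314,290) and the stripe along column 315. I'll work out the offsets.

Run:
```python
from h import *
p=wrist();o=status.get_obs()
k=won(p,(314.5,221.5),73);print('knob',k)
for uv in[(300,211.5),(329.5,211.5),(300.5,232),(329.5,232)]:print(won(p,uv,73).round(1))
print('box top',[won(p,u,88).round(1)[:2].tolist() for u in[(278,267),(350,267),(278,318),(350,318)]])
print('stripes',[won(p,u,8).round(1)[:2].tolist() for u in[(315.5,322),(315.5,360),(258,255),(304,356)]])
print('edges',[won(p,u,8).round(1)[:2].tolist() for u in[(122,147),(408,136)]])
a=R.from_rotvec(o['tool_rot']).as_matrix();d=k-o['tcp_pos'];print('tool d cm',(a.T@d/10).round(2),a.round(3).tolist())
s=get_image('scene');q=get_image('side')
print(proj(s,[k[0],k[1],55]),proj(q,[k[0],k[1],55]))
```

```text
knob [534.84634812  93.26480331  73.        ]
[522.5  99.7  73. ]
[545.3 103.   73. ]
[525.1  83.1  73. ]
[547.8  86.4  73. ]
box top [[511.3, 57.1], [566.8, 65.0], [515.9, 11.3], [575.0, 19.7]]
stripes [[553.8, -35.6], [561.0, -86.7], [485.7, 32.9], [547.2, -82.9]]
edges [[332.3, 127.9], [612.1, 171.1]]
tool d cm [ 0.59 -0.15 13.83] [[-0.141, 0.99, -0.0], [0.99, 0.141, 0.0], [0.0, -0.0, -1.0]]
[428.64049548 319.7995922 ] [314.45011074 196.85985429]
```

Request:
send_rows(
  deltas="6 0.6 -0.1 4 0; 6 0.6 -0.1 8 0; 6 0.6 -0.1 12 0; 6 0.6 -0.1 15 0; 6 0.6 -0.1 16.6 0; 6 0.6 -0.1 16.6 0; 6 0.6 -0.1 16.6 0; 6 0.6 -0.1 16.6 0",
)

```text
time_s: 3.3
tcp_pos: [535.9, 93.6, 46.7]
tool_rot: [2.057, 2.373, 0.002]
contact_force: [-0.5, -0.9, -0.2]
grip_width: 60.0
```

Request:
send_rows(
  deltas="0 0 0 0 0; 0 0 0 0 0; 0 0 0 0 0; 0 0 0 0 0; 0 0 0 0 0; 0 0 0 0 0; 0 0 0 0 0; 0 0 0 0 0",
)

```text
time_s: 4.1
tcp_pos: [534.2, 93.4, 47.6]
tool_rot: [-2.057, -2.373, 0.002]
contact_force: [-23.8, -3.4, 22.6]
grip_width: 22.9
```

Request:
send_rows(
  deltas="0 0 0 0 0; 0 0.6 0 0 0; 0 1.2 0 0 0; 0 1.8 0 0 0; 0 2.4 0 0 0; 0 3.0 0 0 0; 0 3.6 0 0 0; 0 3.7 0 0 0",
)

```text
time_s: 4.9
tcp_pos: [528.8, 129.3, 47.7]
tool_rot: [2.057, 2.374, -0.006]
contact_force: [-3.4, -21.3, 3.1]
grip_width: 23.2
```

Request:
send_rows(
  deltas="0 0.1 0 0 0; 0 0.2 0 0 0; 0 0.2 0 0 0; 0 0.2 0 0 0",
)

```text
time_s: 5.3
tcp_pos: [528.8, 129.2, 47.7]
tool_rot: [2.055, 2.371, -0.01]
contact_force: [0.4, -23.3, -0.0]
grip_width: 23.3
```

Request:
send_rows(
  deltas="0 -0.6 0 0 0; 0 -1.2 0 0 0; 0 -1.8 0 0 0; 0 -2.4 0 0 0; 0 -3.0 0 0 0; 0 -3.6 0 0 0; 0 -3.8 0 0 0; 0 -3.8 0 0 0",
)

```text
time_s: 6.1
tcp_pos: [534.0, 93.1, 47.8]
tool_rot: [2.057, 2.373, -0.006]
contact_force: [0.5, 19.3, -8.7]
grip_width: 22.8
```

Request:
send_rows(
  deltas="0 -0.2 0 0 0; 0 -0.2 0 0 0; 0 -0.2 0 0 0",
)

```text
time_s: 6.4
tcp_pos: [534.0, 93.1, 47.8]
tool_rot: [-2.056, -2.373, 0.002]
contact_force: [0.0, 22.9, -3.9]
grip_width: 22.9
```

Request:
send_rows(
  deltas="6 0 0 0 0; 6 0 0 0 0; 6 0 0 0 0; 6 0 0 0 0; 6 0 0 -4 0; 6 0 0 -8 0; 6 0 0 -13 0; 6 0 0 -18 0",
)

```text
time_s: 7.2
tcp_pos: [534.0, 92.9, 229.7]
tool_rot: [-2.057, -2.372, 0.003]
contact_force: [1.0, -0.1, 0.4]
grip_width: 59.7
```

Request:
send_rows(
  deltas="8 -3 0 -2 0; 8 -7 0 -3 0; 8 -11 0 -3 0; 8 -15 0 -3 0; 8 -15 0 -3 0; 8 -15 0 -3 0; 8 -15 0 -3 0",
)

```text
time_s: 7.9
tcp_pos: [555.2, -55.0, 259.7]
tool_rot: [-2.056, -2.372, 0.002]
contact_force: [-0.1, 0.4, -0.7]
grip_width: 80.1
```

Run:
```python
from h import *
p=wrist();save(p,'w2');s=get_image('scene');q=get_image('side')
np.savez('w2',Tw=p['Tw'],m=[p['fov_y'],p['cx'],p['cy']])
cv2.imwrite('pics/w2b.png',np.hstack([p['img'][:,100:540],np.vstack([cv2.resize(s['img'][200:380,230:450],(330,270)),cv2.resize(q['img'][180:320,250:420],(330,210))])])[:,:,::-1])
print(status.get_obs()['tcp_pos'])
for n,P in(('w',p),('s',s),('q',q)):
  for t in['fin_grip','knob_grip','target_mid']:
    r=find_in(t,P); print(n,t,[(np.round(q['at'],1).tolist(),round(q['score'],2)) for q in r[:1]])
```

```text
[555.29087173 -54.65001755 259.78723448]
w fin_grip [([560.8, -109.9, 94.3], 0.79)]
w knob_grip [([535.2, 83.7, 73.9], 0.8)]
w target_mid [([402.2, -176.7, 47.9], 0.75)]
s fin_grip [([585.0, -111.5, 84.9], 0.57)]
s knob_grip [([541.2, 91.8, 60.7], 0.56)]
s target_mid [([405.0, -176.2, 44.7], 0.9)]
q fin_grip [([560.4, -121.6, 82.5], 0.55)]
q knob_grip [([530.5, 86.5, 68.5], 0.62)]
q target_mid [([397.7, -185.8, 26.8], 0.58)]
```

View pics/w2b.png

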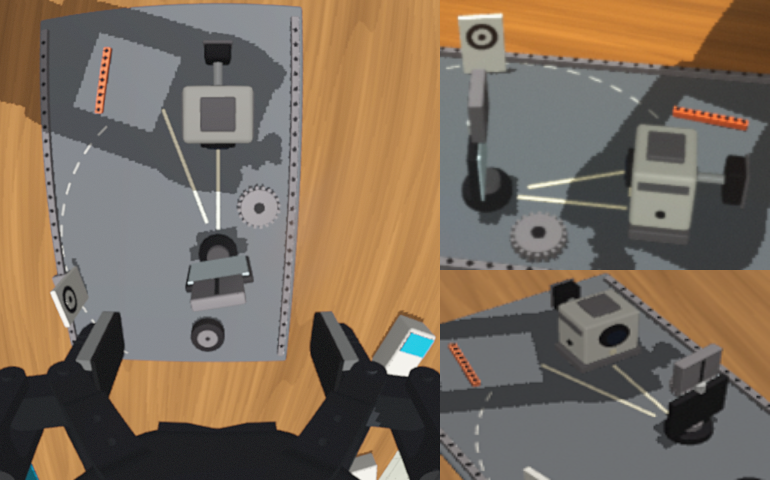

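Wrist view (crop, columns offset by 100): fin top face at about (192–246, 292–310), target at (70,298), knob at (218,54) and both stripes visible. The knob looks home. I'll zoom on the fin and the target.

Run:
```python
from h import *
i=cv2.imread('pics/w2.png')
a=cv2.resize(i[210:340,270:370],(400,520),interpolation=2);b=cv2.resize(i[250:350,140:216],(380,500),interpolation=2);b=np.vstack([b,np.zeros((20,380,3),np.uint8)])
cv2.imwrite('pics/w2z.png',np.hstack([a,b]))
```

```text
(no output)
```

View pics/w2z.png

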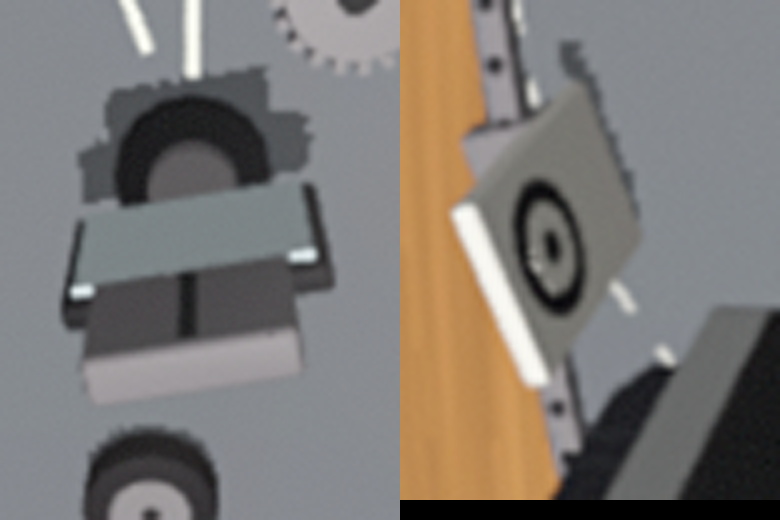

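```bash
cat > m.py <<'E'
from h import *
d=np.load('w2.npz');p=dict(Tw=d['Tw'],fov_y=d['m'][0],cx=d['m'][1],cy=d['m'][2])
C=[won(p,(270+u/4,210+v/4),131) for u,v in[(84,362),(298,330),(302,370),(93,404)]]
print('fin',np.round(C,1)[:,:2].tolist(),np.mean(C,0).round(1))
e=C[1]-C[0];e2=C[2]-C[3];print('fin angles deg',np.degrees(np.arctan2(e[1],e[0])),np.degrees(np.arctan2(e2[1],e2[0])),np.linalg.norm(e),np.linalg.norm(e2))
print('target',won(p,(169.8,299.2),55))
print('tgt top edge',[won(p,(140+(u-400)/5,250+v/5),90).round(1).tolist() for u,v in[(463,203),(548,380)]])
print('stripes',[won(p,(u,v),8).round(1)[:2].tolist() for u,v in[(270+193/4,210),(270+192/4,210+75/4),(265,112),(270+145/4,210+52/4)]])
k=won(p,(317.5,54),73);print('knob',k)
E
python3 m.py
```

```text
fin [[542.5, -116.1], [584.9, -102.5], [587.3, -111.5], [545.5, -125.7]] [ 565.  -113.9  131. ]
fin angles deg 17.79028481546529 18.749585453694216 44.53723489191687 44.1855491238106
target [ 407.17833478 -177.99161856   55.        ]
tgt top edge [[401.9, -151.0, 90.0], [419.4, -189.7, 90.0]]
stripes [[558.3, -67.0], [561.1, -88.2], [487.8, 30.9], [547.3, -83.5]]
knob [535.10518451  87.9331865   73.        ]
```

Request:
send_rows(
  deltas="6 -3 0.1 0 1.4; 6 -6 0.15 0 2.8; 6 -6 0.15 0 4.2; 6 -6 0.15 0 5.6; 6 -6 0.15 0 7; 6 -6 0.15 0 8.4; 6 -6 0.15 0 9.8; 6 -6 0.15 0 11.2",
)

```text
time_s: 9.3
tcp_pos: [565.3, -114.8, 259.6]
tool_rot: [-3.029, -0.829, 0.004]
contact_force: [-0.7, -0.1, 0.3]
grip_width: 60.2
```

```bash
cat > st.py <<'E'
from h import *
o=status.get_obs();a=R.from_rotvec(o['tool_rot']).as_matrix()
yaw=np.degrees(np.arctan2(a[1,1],a[0,1]));print('t',o['time_s'],o['tcp_pos'].round(1),'yaw',yaw.round(2),'q',o['qpos'].round(2),'F',o['contact_force'].round(1),o['moment'].round(2))
d=np.array([565.2,-113.8,97])-o['tcp_pos'];print('d cm',(a.T@d/10).round(2),'turn units for -71.7:',(yaw+71.7)/6)
E
python3 st.py
```

```text
t 9.3 [ 565.3 -114.8  259.6] yaw -59.39 q [-0.33  0.15  1.38 -0.    1.61  0.7 ] F [-0.7 -0.1  0.3] [-0.02  0.01  0.01]
d cm [ 0.07 -0.07 16.26] turn units for -71.7: 2.05102472332767
```

Request:
send_rows(
  deltas="5 0.1 -0.1 3 1.2; 5 0.1 -0.1 6 2.05; 5 0.1 -0.1 10 2.05; 5 0.1 -0.1 13.5 2.05; 5 0.1 -0.1 16 2.05; 5 0.1 -0.1 16.2 2.05; 5 0.1 -0.1 16.2 2.05; 5 0.1 -0.1 16.2 2.05",
)

```text
time_s: 10.1
tcp_pos: [566.0, -113.7, 99.4]
tool_rot: [3.101, 0.5, -0.001]
contact_force: [-0.2, 0.4, -0.1]
grip_width: 50.0
```

```bash
python3 st.py
python3 - <<'E'
from h import *
s=get_image('scene');q=get_image('side')
cv2.imwrite('pics/g1.png',np.hstack([cv2.resize(s['img'][200:360,220:440],(440,320)),cv2.resize(q['img'][180:340,260:440],(360,320))])[:,:,::-1])
E
```

```text
t 10.1 [ 566.  -113.7   99.4] yaw -71.69 q [-0.33  0.23  1.61 -0.    1.3   0.92] F [-0.2  0.4 -0.1] [-0.01  0.    0.03]
d cm [-0.08 -0.01  0.24] turn units for -71.7: 0.0011074276078938776
```

View pics/g1.png

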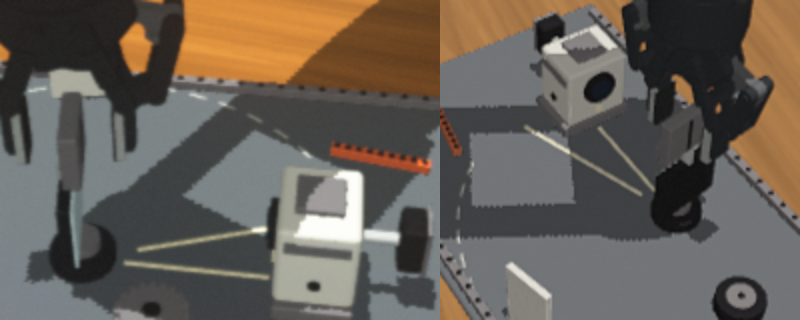

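The fin stands between the open fingers (scene crop at (72,140)), so I'll close.

Request:
send_rows(
  deltas="0 0 0 0.2 0; 0 0 0 0.2 0; 0 0 0 0.2 0; 0 0 0 0.2 0; 0 0 0 0.2 0; 0 0 0 0.2 0; 0 0 0 0.2 0; 0 0 0 0.2 0",
)

```text
time_s: 11.0
tcp_pos: [566.1, -113.7, 97.6]
tool_rot: [3.101, 0.5, -0.0]
contact_force: [-1.1, 0.1, 6.3]
grip_width: 11.3
```

```bash
python3 st.py
```

```text
t 11.0 [ 566.1 -113.7   97.6] yaw -71.69 q [-0.33  0.24  1.61 -0.    1.29  0.92] F [-1.1  0.1  6.3] [ 0.    0.19 -0.01]
d cm [-0.09 -0.02  0.06] turn units for -71.7: 0.001288689486424725
```

Request:
send_rows(
  deltas="0 0 0 0 -0.5; 0 0 0 0 -1; 0 0 0 0 -1.5; 0 0 0 0 -2; 0 0 0 0 -2.5; 0 0 0 0 -3; 0 0 0 0 -3.5; 0 0 0 0 -3.5",
)

```text
time_s: 11.8
tcp_pos: [565.8, -113.2, 97.7]
tool_rot: [-2.957, -1.06, 0.001]
contact_force: [-3.3, 5.0, 2.5]
grip_width: 11.5
```

Request:
send_rows(
  deltas="0 0 0 0 -0.5; 0 0 0 0 -1; 0 0 0 0 -1.5; 0 0 0 0 -2; 0 0 0 0 -2.5; 0 0 0 0 -3; 0 0 0 0 -3.5; 0 0 0 0 -3.5",
)

```text
time_s: 12.6
tcp_pos: [565.3, -112.7, 97.7]
tool_rot: [-2.712, -1.583, 0.002]
contact_force: [-6.6, 3.9, 4.9]
grip_width: 11.1
```

```bash
python3 st.py
python3 - <<'E'
from h import *
s=get_image('scene');q=get_image('side');w=wrist();save(w,'wf')
for n,p in(('s',s),('q',q)):
    for t in['light_end','target_mid']:
        r=find_in(t,p);print(n,t,[(np.round(x['at'],1).tolist(),round(x['score'],2)) for x in r[:1]])
cv2.imwrite('pics/g2.png',np.hstack([cv2.resize(s['img'][200:340,220:350],(390,420),interpolation=2),cv2.resize(q['img'][240:380,270:400],(390,420),interpolation=2)])[:,:,::-1])
E
```

```text
t 12.6 [ 565.3 -112.7   97.7] yaw -29.44 q [-0.33  0.23  1.61  0.    1.29  0.18] F [-6.6  3.9  4.9] [ 0.62  0.85 -0.05]
d cm [-0.1   0.04  0.07] turn units for -71.7: 7.043060048594963
s light_end []
s target_mid []
q light_end [([524.5, 84.1, 64.8], 0.74)]
q target_mid [([400.3, -186.5, 26.7], 0.78)]
```

View pics/g2.png

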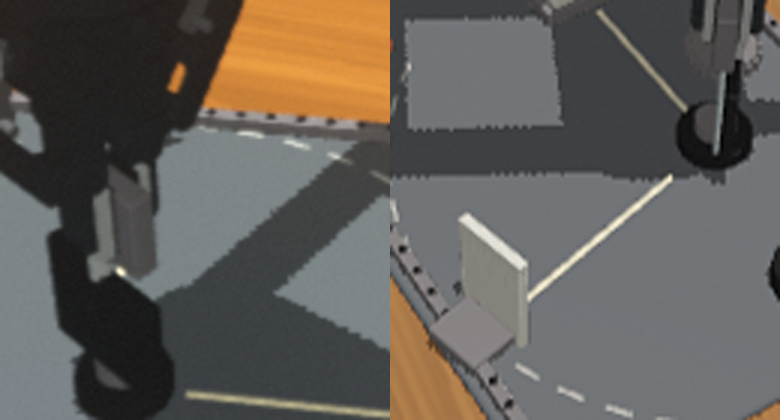

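The scene crop shows the fin gripped and the mirror turned. The side crop shows the stripe running from (671,178) to (529,298), where it meets the target's front side. I'll measure it against the target within the same picture.

```bash
cat > fit.py <<'E'
from h import *
from scipy.optimize import least_squares
q=get_image('side');s=get_image('scene')
g=q['img'].astype(int)
m=np.zeros((480,640),np.uint8);cv2.line(m,(363,300),(319,337),1,9)
m&=((g[:,:,0]>190)&(g[:,:,0]-g[:,:,2]>15)).astype(np.uint8)
y,x=np.nonzero(m);W=np.array([onz(q,(a,b),8)[:2] for a,b in zip(x,y)])
vx,vy,x0,y0=cv2.fitLine(W.astype(np.float32),cv2.DIST_L2,0,.01,.01).ravel()
if vx>0: vx,vy=-vx,-vy
ang=np.degrees(np.arctan2(vy,vx))%360
A=np.array([565.,-113.5]);n=np.array([-vy,vx])
print('npx',len(x),'stripe angle',ang,'axis offset from line',(A-[x0,y0])@n)
obs=np.array([[461,214],[526,264],[526,345]])-[390,0];obs=obs/3+[270,240]
def corners(c,th):
    f=np.array([np.cos(th),np.sin(th)]);l=np.array([-f[1],f[0]])
    return [np.r_[c-6*f+22*l,90],np.r_[c-22*l,90],np.r_[c-22*l,20]]
def res(v):
    th=np.arctan2(A[1]-v[1],A[0]-v[0]);return np.ravel([proj(q,k)-o for k,o in zip(corners(v[:2],th),obs)])
r=least_squares(res,[407,-178]);print('target side',r.x,'res px',r.fun.round(1))
t2=onz(s,(258,224.6),55)[:2];print('target scene',t2)
for c in(r.x,np.array([407.2,-178.]),t2):
    d=c-A;print('miss mm (+ = stripe must turn ccw)',(c-[x0,y0])@n,'target ang',np.degrees(np.arctan2(d[1],d[0]))%360,'dist',np.hypot(*d))
E
python3 fit.py
```

```text
npx 116 stripe angle 202.45747 axis offset from line 0.020804984593269182
target side [ 403.24106904 -185.89707663] res px [-2.1  1.5  0.8 -1.2  0.9 -0.8]
target scene [ 409.37127312 -177.13963322]
miss mm (+ = stripe must turn ccw) 5.136013029980706 target ang 204.1114536351036 dist 177.22101582403448
miss mm (+ = stripe must turn ccw) -0.6498737442256299 target ang 202.23205592852705 dist 170.4731357135194
miss mm (+ = stripe must turn ccw) -0.6155721554023295 target ang 202.24061390145832 dist 168.13775170381604
```

```bash
cat >> fit.py <<'E'
def draw(p,off,k,c,shape,size):
    im=cv2.resize(p['img'][off[1]:off[1]+size[1],off[0]:off[0]+size[0]],shape,interpolation=2)[:,:,::-1].copy()
    th=np.arctan2(A[1]-c[1],A[0]-c[0]);f=np.array([np.cos(th),np.sin(th)]);l=np.array([-f[1],f[0]])
    for a,b,col in((0,0,(0,0,255)),(-6,0,(255,0,0))):
        P=[np.r_[c+a*f+s_*22*l,z] for s_,z in((1,20),(-1,20),(-1,90),(1,90))]
        cv2.polylines(im,[np.array([(proj(p,X)-off+.5)*k for X in P]).astype(np.int32)],True,col,1)
    return im
sc=get_image('scene')
import pickle
im1=draw(q,np.array([275,300]),7.5,np.array([407.5,-178.]),(400,525),(53,70))
s0=cv2.imread('pics/scene0.png')[:,:,::-1];s['img']=s0
im2=draw(s,np.array([230,195]),7.5,np.array([407.5,-178.]),(400,525),(53,70))
cv2.imwrite('pics/ov.png',np.hstack([im1,im2]))
E
python3 fit.py >/dev/null
```

```text
(no output)
```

View pics/ov.png

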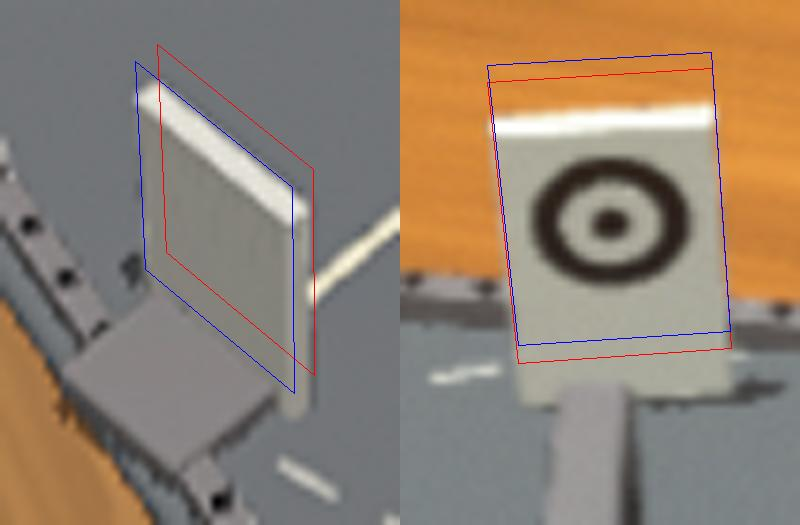

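The board stands on z = 8 (8 to 78 mm), which explains the side fit's error, so I'll refit.

```bash
sed -i 's/l,90\]/l,78]/g; s/l,20\]/l,8]/g' fit.py; python3 fit.py; python3 st.py
```

```text
npx 116 stripe angle 202.45747 axis offset from line 0.020804984593269182
target side [ 406.69762033 -177.79180952] res px [-1.4  1.3  0.5 -0.8  0.6 -0.9]
target scene [ 409.37127312 -177.13963322]
miss mm (+ = stripe must turn ccw) -1.0341835631940057 target ang 202.10369076368886 dist 170.85982611399115
miss mm (+ = stripe must turn ccw) -0.6498737442256299 target ang 202.23205592852705 dist 170.4731357135194
miss mm (+ = stripe must turn ccw) -0.6155721554023295 target ang 202.24061390145832 dist 168.13775170381604
t 13.35 [ 565.3 -112.7   97.7] yaw -29.56 q [-0.33  0.23  1.61  0.    1.29  0.19] F [-5.2  5.3  5.5] [ 0.65  0.85 -0.08]
d cm [-0.1   0.05  0.07] turn units for -71.7: 7.023647994610599
```

Request:
send_rows(
  deltas="0 0 0 0 0; 0 0 0 0 0; 0 0 0 0 0; 0 0 0 0 0; 0 0 0 0 0; 0 0 0 0 0",
)

```text
time_s: 13.95
tcp_pos: [565.2, -112.7, 97.7]
tool_rot: [-2.713, -1.58, 0.002]
contact_force: [-3.2, 1.3, 3.4]
grip_width: 11.2
```

```bash
python3 fit.py; python3 st.py
python3 - <<'E'
from h import *
for n in('scene','side'):
    p=get_image(n)
    for t in['knob_grip','rim_mid','beam_mid','gear_mid']:
        print(n,t,[(np.round(x['at'],1).tolist(),round(x['score'],2)) for x in find_in(t,p)[:1]])
    if n=='scene': save(p,'end')
E
```

```text
npx 116 stripe angle 202.48097 axis offset from line 0.08925243250905623
target side [ 406.69762033 -177.79180952] res px [-1.4  1.3  0.5 -0.8  0.6 -0.9]
target scene [ 409.37127312 -177.13963322]
miss mm (+ = stripe must turn ccw) -1.0357783643142788 target ang 202.10369076368886 dist 170.85982611399115
miss mm (+ = stripe must turn ccw) -0.6513108588022121 target ang 202.23205592852705 dist 170.4731357135194
miss mm (+ = stripe must turn ccw) -0.6160519341163315 target ang 202.24061390145832 dist 168.13775170381604
t 14.1 [ 565.2 -112.7   97.7] yaw -29.56 q [-0.33  0.23  1.61  0.    1.29  0.19] F [-3.5  1.9  4.4] [ 0.28  0.44 -0.05]
d cm [-0.1   0.05  0.07] turn units for -71.7: 7.023577072802117
scene knob_grip [([543.7, 91.5, 59.6], 0.88)]
scene rim_mid [([572.9, -222.6, 23.8], 0.73)]
scene beam_mid [([418.6, 60.4, 15.9], 0.67)]
scene gear_mid [([573.1, -219.5, 24.8], 0.65)]
side knob_grip [([531.6, 85.2, 65.0], 0.54)]
side rim_mid [([564.3, -224.4, 21.5], 0.87)]
side beam_mid [([413.7, 57.9, 14.7], 0.75)]
side gear_mid [([582.3, -64.1, 14.3], 0.76)]
```

View pics/end.png

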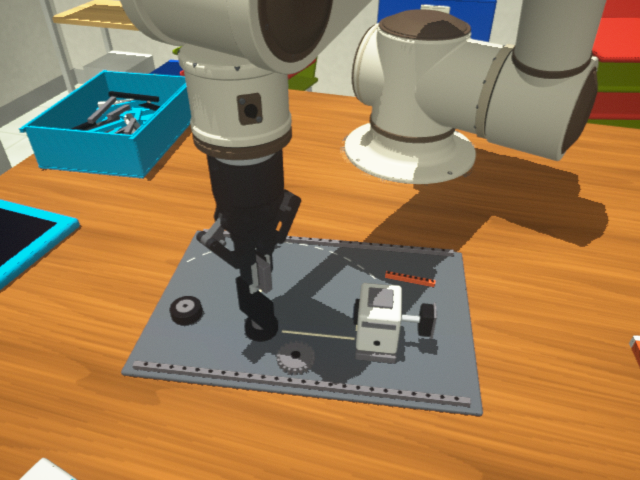

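The knob is at (427,319), exactly as at the start, so it is home. The rim (186,310), beam (411,279) and gear (296,356) haven't moved. I'll hand in.

```bash
python3 -c "
from cell import hand_in; print(hand_in())"
```

```text
the job is handed in; nothing more can be done
None
```

The job is done and handed in at about 14 s; the hand-in reports no verdict.

- **Knob:** I pulled it about 36 mm out to its stop, where the arm felt about 23 N. I then pushed it back about 36 mm to its home stop. In the last picture it sits where it started.
- **Mirror:** I gripped the fin and turned it about 42° (0.74 rad); the gripper still holds it, at an opening of 11 mm. The stripe points at 202.5°. Three measurements put the target's middle at 202.1–202.2°, a miss of about 0.6–1.0 mm. That is within the 2 mm calibration, so I left it.
- **Bystanders:** The rim, beam and gear are at their starting pixels in the last scene picture.

**Checks that disagreed:**
- My first target fit in the side picture was about 5 mm off, because I had assumed the target spans 20–90 mm in height. With 8–78 mm it agreed with the other two, though up to 1.4 px of error remained.
- The network took the rim for the gear in the last scene picture, and placed the shaded gear about 25 mm from its first reading in the side picture. I went by the picture itself.
- Its light_end result in the side picture was also wrong, so I measured the stripe directly.

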